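# Close the spice grinder and hold it on its slow half press

## Robot

A 6-joint arm with a two-finger parallel gripper is mounted at the origin on the work surface. World frame = base frame: x ahead of the robot, y to its left, z up, the work surface at z = 0. Lengths are in mm, angles in rad, forces in N, time in s.
With the tool pointing down it reaches from about 350 to 775 mm from the base axis. Payload 7.3 kg.
Tool frame: the origin (TCP) lies at the centre of the arm's flange, where the gripper is bolted on; the fingertips stand 178 mm ahead of it and the grasp point (between the pads) lies 159 mm ahead of it; z points along the fingers, y is the line along which they close (so a half turn about z gives the same grasp; the last joint's range is limited). The gripper opens to 92 mm and grips with 3 to 60 N. Pads are 19 mm wide; open, the fingers measure 130 mm over their backs; the gripper's body (75 mm by 190 mm) begins 47 mm behind the grasp point.
Start: joints at [-1.271, 0.342, 1.524, -0, 1.275, -0.146], TCP at [226.389, -473.683, 404.741] pointing down, gripper open.
Joint ranges: [-2.53, 2.53], [-0.77, 2.02], [0.04, 2.7], [-1, 4.14], [0.28, 2.66], [-3.11, 3.11]. Speed limits (rad/s): [2.57, 2.57, 3.14, 3.14, 3.14, 3.14].

## Interface

Orientations are given as [roll, pitch, yaw] about the fixed x, y, z axes, in that order (R = Rz(yaw) Ry(pitch) Rx(roll)).
In Python, from plant import * gives the robot as it stands. The module is installed in compiled form; this text tells all that it offers.
- The arm moves only by the shell command python3 -m inch 'ROWS'. ROWS is JSON, a list of rows, each a list of 5 numbers: the shift along the tool's x, y, z in m, then the turn about the tool's z in rad, then the opening, from 0 (shut) to 1 (fully open). In form: [[tx, ty, tz, spin, claw], ...]. A call has 1 to 8 rows; each row is the pose to reach, as a shift and turn from the pose commanded when the call began, along the tool's axes at that moment; what a row does not reach only later rows make up. A row lasts 1/12 s, in which the tool goes at most 41.7 mm and 7.16 degrees, less where a joint would pass 70% of its speed; a pose out of reach is approached as far as the arm can. A call with a gripper value outside its range is refused whole. The fingers move at their own pace and stop on an object; the grip force is fixed at half the most. Time passes only in rows, so rows that repeat a pose let the fingers close. It gives the time, the measured TCP pose, the force, the opening and the grip force at its end, in the units of the state.
- get_obs(): the state, without advancing time (a new reading comes with each control period).
- capture(name): name is "scene" or "top" or "wrist"; returns a dict with "color" (384x512x3 uint8, red, green, blue), "intrinsics" (3x3 intrinsics, pixels), "distortion" ([k1, k2, p1, p2, k3] as OpenCV has them; the pictures are not rectified), "pose" (4x4, takes a point from camera to world coordinates). Camera axes: x right, y down, z forward; pixel columns grow to the right and rows downward; lengths in mm; the calibration is good to about 2 mm. A picture is of the moment at which its call begins. There is no depth.
- close_job(): hands the job in; it is judged then, once.
Trained networks look in a picture, given as the dict that the camera call returned (one of the last four; its "shot" number tells which), for a name from the list of things; names that differ only in an ending like _2 or _b are one class to them, and where a whole thing is asked for, a point or a joint stands for the part that bears it (a point fixed in the world has none). Each returns a list of dicts, best first, with "conf" (0 to 1); they miss things now and then, are a little off and sometimes report something else, mostly with a low value. They report only what shows in the picture. A call takes as long as a camera call.
- look_for(picture, target): "rect" ([centre column, centre row, width, height] in pixels, round what is visible of it).
- trace(picture, target): "pixels" (384x512 bool, what is visible of it) and "rect" ([centre column, centre row, width, height] in pixels, round what is visible of it).
- tip_of(picture, target): "centre" ([column, row] in pixels: a listed point, or the origin of a listed thing).
The state is a dict: "time": time; "joint_positions": joint angles; "dq": joint speeds; "tau": joint torques, N m; "tool_pos": TCP position; "tcp_rot": TCP orientation; "contact_force": force on the tool from outside, world axes, zero at the start; "moment": the same for the moment, N m; "grip_width": finger opening in mm; "finger_force": force on a finger pad.
Only numpy, scipy, OpenCV 4.12 (cv2) and the standard library are available. Lean on these libraries where they do the work, as an engineer would, in place of code of your own. Each camera call takes 0.05 s, during which the arm holds its last target. There are 200 camera calls.

## Task

Put the loose ribbed lid on the spice grinder and press it down until it sits level, its rim on the ledge all round; only then press the grinder's run button with the fingertips to about half of its 14 mm travel (the slow, coarse grind, neither barely pressed nor fully down) and keep it there for a few seconds. Finish while still holding the button at half press: do not let go at the end. Leave the other things on the counter where they are.

Things in the scene. Friction and masses are not known exactly. Their poses are not given: they have to be found in the camera images.
- grinder: cordless electric spice grinder, held to the counter by suction feet (it cannot shift), axis upright. Origin on the counter, on the axis of its round steel body, 106 to 115 mm across. At its own -x side stands a grey switch housing, 54 mm wide and 92 mm high, reaching to x = -115 mm, with the run button on top.
- grinder_seat (a point): centre of the flat ledge on top of the grinder's body, 85 mm above the counter, on its axis: the lid's rim must sit on it. From the ledge a black collar, 84 mm across (the open grinding cup), stands up 27 mm, narrowing to 76 mm over its last 7 mm. Four small sprung rubber bumps 13 mm above the ledge stick out of the collar to 93 mm across.
- grinder_lid: the grinder's loose lid, a pale grey plastic cap lying rim down: 96 mm outside, 89 mm inside, 40 mm high to the flat crown, plus a grip rib. Origin at the centre of its lower rim, z up. 63 to 117 g. Fits over the collar in any yaw. Laid on, it rests on the rubber bumps, rim about 17 mm above the ledge; a straight push of 10 to 15 N snaps it down onto the ledge, where it stays when let go.
- lid_grip (a point): middle of the lid's straight grip rib, 53 mm above the lid's rim: the rib crosses the crown, 52 mm long along the lid's own x, 20 mm thick along its own y, from 40 to 66 mm above the rim.
- run_button (a joint): travel of the grinder's sprung run button in m: 0 released, 0.014 fully down. A push of about 3 N starts it moving, 5.8 N holds it at half travel, 8.6 N bottoms it; it springs back when let go.
- run_button_top (a point): centre of the top face of the run button (round black cap, 40 mm across, pressed straight down), 83 mm from the grinder's axis along the grinder's own -x, 112 mm above the counter when released; it goes down with the button.
- egg_cup: yellow ceramic egg cup, 49 mm wide, 58 mm tall, standing; origin at the centre of its foot. A bystander.
- spice_jar: amber glass spice jar with a metal screw cap, 44 mm wide, 90 mm tall, standing; origin at the centre of its underside. A bystander.
- sieve: aluminium sieve lying upside down, bowl 135 mm across and 57 mm high, wire handle 120 mm long flat on the counter along its own -x; origin under the bowl's centre. A bystander.
- scoop: small white plastic scoop lying flat, 97 mm long, 36 mm wide, 20 mm high; origin under its middle, handle along its own -x. A bystander.
- stick: flat wooden stirring stick, 330 mm long, 34 mm wide at the blade, 10 mm thick, lying along its own x; origin under its middle. A bystander.
- jar_lid: round wooden storage-jar lid with a round knob, 78 mm across, 46 mm tall, lying knob up; origin at the centre of its underside. It does not belong to the grinder. A bystander.

How it is judged (in metres and radians):
On the way, in this order (a step that is already met when the one before it is completed fails the run):
1. the lid is seated on the grinder: rim on the ledge, level (z of grinder_lid in the frame of grinder between 0.08 and 0.0875 m and horizontal distance between grinder_lid and grinder below 0.006 m and angle between grinder_lid's own z axis and vertical below 0.05 rad), for 0.3 s.
2. the fingers hold the run button at about half travel, the lid still seated, for 2 s (all of step 1 and value of joint run_button between 0.0045 and 0.0095 m and contact force between the fingers and grinder above 2 N), for 2 s.
At the end, for the whole second after the job is handed in: the lid's rim is within 2.5 mm of the grinder's ledge, centred within 6 mm and level within 0.05 rad; the fingers press on the grinder with more than 2 N and its run button is held between 4.5 and 9.5 mm of its 14 mm travel (all of step 2); the arm keeps its last pose, push and grip.
It fails at once if the run button is pressed more than 3 mm before the lid is seated (value of joint run_button above 0.003 m and not (z of grinder_lid in the frame of grinder between 0.08 and 0.0875 m and horizontal distance between grinder_lid and grinder below 0.006 m and angle between grinder_lid's own z axis and vertical below 0.05 rad)).
It fails at once if another thing on the counter is shifted by more than 30 mm (distance of any of egg_cup, spice_jar, sieve, scoop, stick, jar_lid from where it was at the start of the episode above 0.03 m).
It also fails if it takes over 54 s, if anything falls off the work surface, if the arm or the gripper's body presses on something with over 40 N, if the wrist force passes 120 N, or if a joint passes its speed limit or range.

## Working session

There is one attempt and no reset: what is moved stays moved. The work goes in short steps, Python scripts to look and compute and a shell command to move; the robot and the scene stay as the last step left them, time stands still between calls to the robot, and variables do not carry over. Pictures are saved under pics/ and viewed, at most 11 in all, crops included, and the job is handed in when it is done.

```bash
mkdir -p pics; cat > h.py <<'E'
from plant import *
import numpy as np, cv2
def ray(p,uv):
    q=cv2.undistortPoints(np.array([[uv]],float),p["intrinsics"],np.array(p["distortion"],float))[0,0]
    T=np.array(p["pose"]); d=T[:3,:3]@np.array([q[0],q[1],1]); return T[:3,3],d/np.linalg.norm(d)
def atz(p,uv,z):
    o,d=ray(p,uv); return o+d*(z-o[2])/d[2]
def tri(rs):
    A=np.zeros((3,3));b=np.zeros(3)
    for o,d in rs:
        P=np.eye(3)-np.outer(d,d);A+=P;b+=P@o
    x=np.linalg.solve(A,b); return x,[np.linalg.norm((np.eye(3)-np.outer(d,d))@(x-o)) for o,d in rs]
def save(p,n): cv2.imwrite("pics/"+n,p["color"][:,:,::-1])
E
python3 - <<'E'
from h import *
np.set_printoptions(precision=1,suppress=True)
P={n:capture(n) for n in("scene","top","wrist")}
cv2.imwrite("pics/a.png",np.hstack([P["scene"]["color"],P["top"]["color"]])[:,:,::-1][:, :])
im=cv2.imread("pics/a.png");cv2.imwrite("pics/a.png",cv2.resize(im,(800,300)))
save(P["top"],"top.png")
for t in["grinder","grinder_seat","grinder_lid","lid_grip","run_button_top","egg_cup","spice_jar","sieve","scoop","stick","jar_lid"]:
    rs=[]
    for n in P:
        r=tip_of(P[n],t)[:2]
        for k in r: print(t,n,round(k["conf"],2),np.array(k["centre"]),atz(P[n],k["centre"],0))
        if r and r[0]["conf"]>.4: rs.append(ray(P[n],r[0]["centre"]))
    if len(rs)>1: x,e=tri(rs);print("  TRI",t,x,np.array(e))
o=get_obs();print(o["tool_pos"],o["tcp_rot"],o["contact_force"],o["grip_width"],o["time"])
E
```

```text
grinder scene 0.85 [180.  193.9] [ 574.9 -243.2    0. ]
grinder top 0.76 [315.7 211.6] [ 584.6 -242.     0. ]
  TRI grinder [ 583.5 -239.4    9.7] [1.4 1.4]
grinder_seat scene 0.81 [174.3 170.8] [ 485.6 -302.2   -0. ]
grinder_seat top 0.81 [316.8 212.6] [ 581.2 -245.6    0. ]
grinder_seat top 0.6 [174.6 159.1] [765.2 236.7   0. ]
  TRI grinder_seat [ 577.5 -237.4   98.5] [5.6 5.6]
grinder_lid scene 0.68 [322.1 215.7] [544.8 181.4   0. ]
grinder_lid top 0.85 [187.9 225.6] [538.1 189.7   0. ]
  TRI grinder_lid [538.9 185.9  -5.5] [4.5 4.5]
lid_grip scene 0.62 [324.6 201.5] [488.3 180.3   0. ]
lid_grip top 0.56 [186.2 222.9] [547.3 195.5   0. ]
  TRI lid_grip [545.2 184.   61.1] [3.6 3.6]
run_button_top scene 0.7 [195.5 153.3] [ 386.9 -269.5    0. ]
run_button_top top 0.63 [305.6 239.9] [ 489.4 -206.9    0. ]
  TRI run_button_top [ 492.2 -204.   100.6] [9.1 9.1]
egg_cup scene 0.68 [267.4 173.2] [416.1 -12.5   0. ]
egg_cup top 0.52 [242.3 214.7] [574.6   5.8   0. ]
  TRI egg_cup [564.4  12.7 141.2] [9.2 9.2]
spice_jar scene 0.85 [256.2 210.7] [577.4  -4.4   0. ]
spice_jar top 0.43 [241.4 216.3] [569.2   8.8   0. ]
  TRI spice_jar [571.5   1.7  -4.6] [7.5 7.5]
sieve scene 0.82 [227. 275.] [800.9 -17.4   0. ]
sieve top 0.83 [247.  149.5] [797.6 -10.5  -0. ]
  TRI sieve [799.1 -14.1  -1.3] [3.8 3.8]
scoop scene 0.51 [134.3 168.1] [ 508.6 -432.2    0. ]
scoop top 0.72 [374.5 236.4] [ 501.  -437.3    0. ]
  TRI scoop [ 500.9 -439.1   -8.5] [0.4 0.4]
stick scene 0.96 [329.9 286.2] [762.9 233.6   0. ]
stick top 0.97 [171.  161.4] [757.3 248.9   0. ]
  TRI stick [758.8 241.7  -4.1] [7.9 7.9]
jar_lid scene 0.86 [422.3 224.8] [502.4 456.4   0. ]
jar_lid scene 0.25 [200.  151.4] [ 373.6 -258.6    0. ]
jar_lid top 0.86 [106.2 235.6] [505.  465.1   0. ]
  TRI jar_lid [504.8 459.6   3.5] [4.2 4.2]
[ 226.4 -473.7  404.7] [ 3.1 -0.   0.4] [0.6 0.2 0.3] 92.169389048055 1.8
```

View pics/a.png

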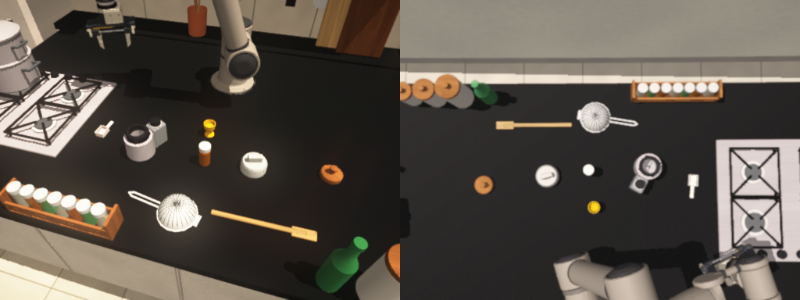

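View pics/top.png

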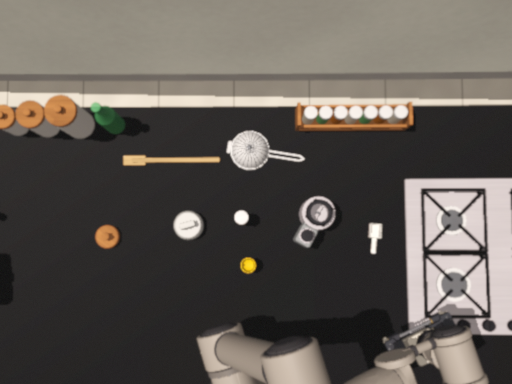

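The scene is an open counter. In the top view the lid is at about (188,225), with its rib nearly horizontal, and the grinder is at (317,213) with its button at (306,236). The spice jar (242,217) and egg cup (249,265) stand between them. I'll look at the grinder with the wrist camera on the way to the lid.

```bash
cat >> h.py <<'E'
from scipy.spatial.transform import Rotation as Ro
np.set_printoptions(precision=4,suppress=True)
def go(t,yaw=None):
    "tool-frame shift (m) and spin for TCP world target (mm), yaw=world angle of tool x axis"
    o=get_obs();R=Ro.from_euler("xyz",o["tcp_rot"]).as_matrix()
    d=R.T@(np.array(t)-o["tool_pos"])/1000
    cur=np.arctan2(R[1,0],R[0,0]); s=0
    if yaw is not None: s=-((yaw-cur+np.pi/2)%np.pi-np.pi/2)   # tool z down
    print("shift",d,"dist",np.linalg.norm(d),"curyaw",cur,"spin",s,"q6",o["joint_positions"][5],"t",o["time"])
E
python3 - <<'E'
from h import *
p=capture("wrist");o=get_obs();R=Ro.from_euler("xyz",o["tcp_rot"]).as_matrix()
print(R);T=np.array(p["pose"]);print("cam in tool",R.T@(T[:3,3]-o["tool_pos"]),"\n",R.T@T[:3,:3],p["intrinsics"])
go([500,-220,405],0);go([545,-150,405],0)
E
```

```text
[[ 0.9023  0.4312  0.    ]
 [ 0.4312 -0.9023 -0.    ]
 [-0.      0.     -1.    ]]
cam in tool [71.3667 -0.9313 19.7735] 
 [[ 0.0001 -0.9626 -0.271 ]
 [ 1.      0.0001  0.0002]
 [-0.0001 -0.271   0.9626]] [[281.996    0.     256.8257]
 [  0.     281.996  191.9097]
 [  0.       0.       1.    ]]
shift [ 0.3563 -0.1109 -0.0003] dist 0.3731161749074581 curyaw 0.4457878415277966 spin 0.4457878415277965 q6 -0.1459928316845365 t 1.85
shift [ 0.427  -0.1547 -0.0003] dist 0.4541810282881474 curyaw 0.4457878415277966 spin 0.4457878415277965 q6 -0.1459928316845365 t 1.85
```

```bash
python3 -m inch '[[0.356,-0.111,0,0.446,1],[0.356,-0.111,0,0.446,1],[0.356,-0.111,0,0.446,1],[0.356,-0.111,0,0.446,1],[0.356,-0.111,0,0.446,1],[0.356,-0.111,0,0.446,1],[0.356,-0.111,0,0.446,1],[0.356,-0.111,0,0.446,1]]'
cat > look.py <<'E'
from h import *
import sys,pickle
def look(targets,tag,old=()):
    p=capture("wrist"); out={}
    for t in targets:
        r=tip_of(p,t)
        if r: out[t]=(np.array(r[0]["centre"]),ray(p,r[0]["centre"]),r[0]["conf"]);print(t,r[0]["centre"],round(r[0]["conf"],2))
    pickle.dump(out,open(tag+".pkl","wb"))
    for t in out:
        rs=[out[t][1]]+[q[t][1] for q in (pickle.load(open(k+".pkl","rb")) for k in old) if t in q]
        if len(rs)>1: x,e=tri(rs);print(" TRI",t,x,np.array(e))
    return p
def draw(p,out,f,pts):
    im=p["color"][:,:,::-1].copy()
    for u in pts: cv2.drawMarker(im,(int(u[0]),int(u[1])),(0,0,255),0,8)
    cv2.imwrite("pics/"+f,im)
E
python3 - <<'E'
from look import *
p=look(["grinder","grinder_seat","run_button_top"],"g1"); save(p,"w1.png")
go([545,-150,405],0)
E
```

```text
time: 2.52
tool_pos: [462.4, -254.2, 404.9]
tcp_rot: [3.141, -0.0, -0.0]
contact_force: [0.0, -1.3, -0.5]
grip_width: 92.0
finger_force: 0.0
grinder [246.2, 74.1] 0.91
grinder_seat [240.3, 66.1] 0.77
run_button_top [200.4, 146.8] 0.93
shift [ 0.0835 -0.1048 -0.0005] dist 0.13400683731556678 curyaw 0.0027914266359945206 spin 0.0027914266359945206 q6 0.9183660282846446 t 2.7167
```

View pics/w1.png

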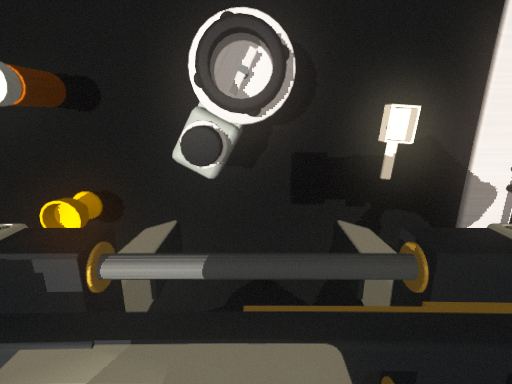

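The wrist view shows the open collar at (242,66) and the button at (202,146), so both network hits agree with the picture. Next, a second viewpoint for height.

```bash
python3 -m inch '[[0.11,-0.07,0,0.0,1],[0.11,-0.07,0,0.0,1],[0.11,-0.07,0,0.0,1],[0.11,-0.07,0,0.0,1]]'
python3 - <<'E'
from look import *
p=look(["grinder","grinder_seat","run_button_top"],"g2",["g1"]); save(p,"w2.png")
go([540,90,405],0); go([490,190,405],0)
E
```

```text
time: 3.05
tool_pos: [574.1, -184.4, 404.3]
tcp_rot: [-3.141, -0.002, 0.001]
contact_force: [-0.7, -0.2, -0.8]
grip_width: 91.6
finger_force: 0.0
grinder [297.2, 162.3] 0.89
grinder_seat [308.1, 179.7] 0.85
run_button_top [270.2, 252.0] 0.63
 TRI grinder [ 580.0527 -240.2306   -2.2676] [0.5798 0.5798]
 TRI grinder_seat [ 576.454  -238.5784   90.1683] [0.3282 0.3282]
 TRI run_button_top [ 501.2182 -198.8806  108.8102] [0.4623 0.4623]
shift [-0.0307 -0.2774 -0.0006] dist 0.2790584905083191 curyaw -0.001853132785108569 spin -0.0018531327851085688 q6 1.1278313283173205 t 3.25
shift [-0.0809 -0.3773 -0.0006] dist 0.38584696590219536 curyaw -0.001853132785108569 spin -0.0018531327851085688 q6 1.1278313283173205 t 3.25
```

View pics/w2.png

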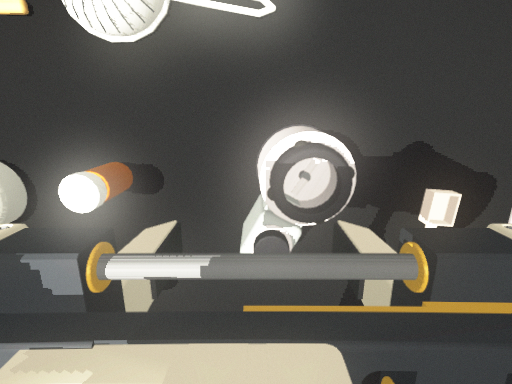

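The second view shows the collar at (312,182). The triangulated axis is about (578,-239) with the ledge near z = 88, which matches the text. On to the lid.

```bash
python3 -m inch '[[-0.12,-0.35,0,0.0,1],[-0.12,-0.35,0,0.0,1],[-0.12,-0.35,0,0.0,1],[-0.12,-0.35,0,0.0,1],[-0.12,-0.35,0,0.0,1],[-0.12,-0.35,0,0.0,1],[-0.12,-0.35,0,0.0,1],[-0.12,-0.35,0,0.0,1]]'
python3 - <<'E'
from look import *
p=look(["grinder_lid","lid_grip"],"l1"); 
E
python3 -m inch '[[-0.01,-0.04,0,0.0,1],[0.04,-0.08,0,0.0,1],[0.04,-0.08,0,0.0,1],[0.04,-0.08,0,0.0,1]]'
python3 - <<'E'
from look import *
p=look(["grinder_lid","lid_grip"],"l2",["l1"]); save(p,"w3.png")
E
```

```text
time: 3.92
tool_pos: [461.7, 129.0, 405.2]
tcp_rot: [3.141, -0.001, -0.004]
contact_force: [0.5, 0.5, -0.6]
grip_width: 91.9
finger_force: 0.0
grinder_lid [214.7, 108.8] 0.93
lid_grip [208.2, 107.1] 0.88
time: 4.4
tool_pos: [506.1, 208.8, 404.5]
tcp_rot: [-3.141, -0.002, -0.002]
contact_force: [-1.3, -0.6, -0.1]
grip_width: 91.7
finger_force: 0.0
grinder_lid [273.5, 143.5] 0.62
lid_grip [280.9, 146.8] 0.8
 TRI grinder_lid [537.2859 185.5224  -9.8796] [0.6501 0.6501]
 TRI lid_grip [539.4727 181.8347  60.5836] [0.8285 0.8285]
```

View pics/w3.png

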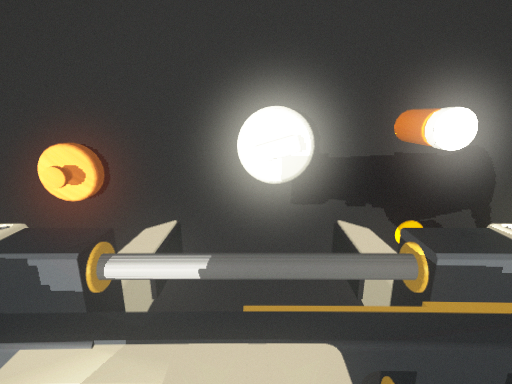

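The wrist view shows the lid saturated at (275,145), so the rib direction can't be read from it. I'll look at stretched crops from all the cameras.

```bash
python3 - <<'E'
from look import *
tl=[]
for n,(u,v),s in(("top",(188,225),24),("scene",(323,207),28),("wrist",(276,145),42)):
    p=capture(n);c=p["color"][v-s:v+s,u-s:u+s].min(2).astype(float)
    lo=150 if n!="wrist" else 215
    c=np.clip((c-lo)/(255-lo),0,1)*255
    tl.append(cv2.resize(c.astype(np.uint8),(260,260)))
    for t in["lid_grip"]:
        r=tip_of(p,t)
        if r: print(n,r[0]["centre"],r[0]["conf"],atz(p,r[0]["centre"],53))
    if n in("top","scene"):
        import pickle;pickle.dump({k:p[k] for k in("intrinsics","distortion","pose","color")},open(n+"_cam.pkl","wb"))
cv2.imwrite("pics/c.png",np.hstack(tl))
E
```

```text
top [185.7, 226.5] 0.49 [533.3156 190.261   53.    ]
wrist [277.3, 143.7] 0.83 [539.0856 184.264   53.    ]
```

View pics/c.png

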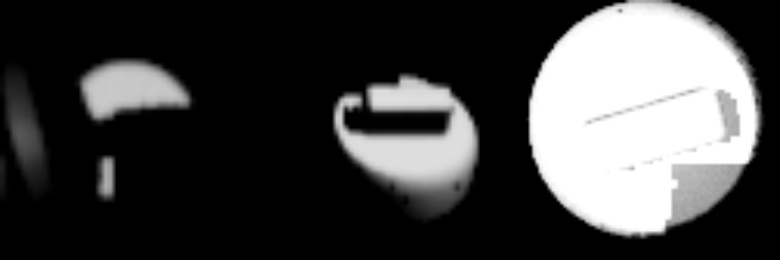

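The wrist crop shows the rib as a bar rising to the right. Its long edges run from about (255,143) to (293,131) and from (266,158) to (297,149) in full-image pixels. I'll turn those into a direction and centre.

```bash
python3 - <<'E'
from look import *
p=capture("wrist")
f=lambda u,v:(234+u/3.095,103+v/3.095)
E=[f(65,123),f(183,87),f(100,170),f(195,142),f(197,90),f(205,138)]
W=[atz(p,e,66)[:2] for e in E]
for w in W:print(w)
for a,b in((0,1),(2,3)):
    d=W[a]-W[b];print("yaw",np.degrees(np.arctan2(d[1],d[0])))
r=trace(p,"grinder_lid");print(r[0]["conf"],r[0]["rect"],atz(p,r[0]["rect"][:2],20))
c=p["color"].min(2)>150; n,l,s,ce=cv2.connectedComponentsWithStats(r[0]["pixels"].astype(np.uint8)); print(ce[1:],s[1:])
for R in (trace(p,"lid_grip") or [])[:1]: print("gripmask",R["rect"],R["pixels"].sum())
# model silhouette: project crown circle(z40) and rim circle
Ti=np.linalg.inv(p["pose"]);t=np.linspace(0,2*np.pi,72)
def proj(X): return cv2.projectPoints(np.array(X,float),cv2.Rodrigues(Ti[:3,:3])[0],Ti[:3,3],p["intrinsics"],np.array(p["distortion"]))[0][:,0]
from scipy.optimize import least_squares
def rect(x):
    u=np.vstack([proj([[x[0]+r*np.cos(a),x[1]+r*np.sin(a),z] for a in t]) for r,z in((48,0),(48,40),)])
    return np.r_[u.min(0),u.max(0)]
R=r[0]["rect"];m=np.array([R[0]-R[2]/2,R[1]-R[3]/2,R[0]+R[2]/2,R[1]+R[3]/2])
s=least_squares(lambda x:rect(x)-m,[538,184]);print("lid fit",s.x,s.fun)
go([538,184,405],None)
E
```

```text
[541.6467 210.8278]
[554.3162 168.5771]
[524.555  198.0162]
[534.7344 163.5278]
[553.2545 163.5313]
[536.1735 159.9521]
yaw 106.69222538527535
yaw 106.44410027196803
0.89 [277.0, 144.4, 74.7, 79.0] [534.8216 182.8819  20.    ]
[[274.8431 140.6866]] [[ 237  102   77   78 4665]]
gripmask [276.3, 140.7, 78.6, 81.0] 4655
lid fit [534.9178 184.3636] [-2.1982 -0.2567  2.1842  0.4844]
shift [ 0.0349  0.0252 -0.0001] dist 0.043074796398090566 curyaw -0.00035484742415059506 spin 0 q6 1.8247165387816437 t 5.0
```

```bash
python3 -m inch '[[0.03,0.02,0.1,-1.0,1],[0.03,0.02,0.1,-1.0,1],[0.03,0.02,0.1,-1.0,1],[0.03,0.02,0.1,-1.0,1],[0.03,0.02,0.1,-1.0,1],[0.03,0.02,0.1,-1.0,1],[0.03,0.02,0.1,-1.0,1],[0.03,0.02,0.1,-1.0,1]]' | head -3
python3 -m inch '[[0,0,0.035,-0.86,0.6],[0,0,0.035,-0.86,0.6],[0,0,0.035,-0.86,0.6],[0,0,0.035,-0.86,0.6],[0,0,0.035,-0.86,0.6],[0,0,0.035,-0.86,0.6],[0,0,0.035,-0.86,0.6],[0,0,0.035,-0.86,0.6]]'
python3 - <<'E'
from look import *
go([538,186,221],np.radians(106.5))
p=look(["lid_grip"],"l3");print(atz(p,tip_of(p,"lid_grip")[0]["centre"],53));save(p,"w4.png")
E
```

```text
time: 5.67
tool_pos: [533.3, 189.5, 304.6]
tcp_rot: [-3.142, 0.0, 1.006]
time: 6.33
tool_pos: [533.2, 189.5, 269.7]
tcp_rot: [-3.142, 0.0, 1.864]
contact_force: [0.1, -0.2, 0.0]
grip_width: 55.2
finger_force: 0.0
shift [-0.0048  0.0036  0.0487] dist 0.04907060866317468 curyaw 1.8639668087458512 spin 0.005191155371890188 q6 -0.08694478046262506 t 6.3333
lid_grip [262.3, 218.5] 0.93
[536.1898 187.8875  53.    ]
```

View pics/w4.png

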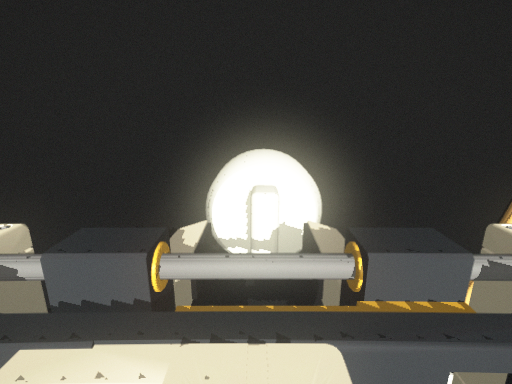

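The rib is vertical in the image at column 263 and centred between the fingers, so I descend, close and lift a little.

```bash
python3 -m inch '[[-0.0035,0.003,0.025,0.005,0.6],[-0.0035,0.003,0.042,0.005,0.6],[-0.0035,0.003,0.048,0.005,0.6],[-0.0035,0.003,0.048,0.005,0.6]]'
python3 -m inch '[[0,0,0,0,0.05],[0,0,0,0,0.05],[0,0,0,0,0.05],[0,0,0,0,0.05],[0,0,0,0,0.05],[0,0,0,0,0.05]]'
python3 -m inch '[[0,0,-0.02,0,0.05],[0,0,-0.06,0,0.05],[0,0,-0.1,0,0.05],[0,0,-0.14,0,0.05],[0,0,-0.18,0,0.05],[0,0,-0.18,0,0.05],[0,0,-0.18,0,0.05]]'
```

```text
time: 6.82
tool_pos: [536.6, 186.8, 220.2]
tcp_rot: [-3.138, -0.0, 1.853]
contact_force: [0.2, -0.5, 0.1]
grip_width: 55.5
finger_force: 0.0
time: 7.32
tool_pos: [537.3, 187.0, 222.2]
tcp_rot: [3.14, 0.0, 1.855]
contact_force: [0.9, 0.9, 2.1]
grip_width: 19.8
finger_force: 22.5
time: 7.9
tool_pos: [537.2, 187.0, 404.3]
tcp_rot: [3.136, 0.001, 1.855]
contact_force: [0.1, 0.3, -2.4]
grip_width: 19.7
finger_force: 30.0
```

```bash
python3 - <<'E'
from look import *
go([578.5,-239.5,385],np.radians(106.5))
p=capture("wrist")
o=get_obs();R=Ro.from_euler("xyz",o["tcp_rot"]).as_matrix()
for t,h in(("grinder_lid",221),("lid_grip",168)):
    for r in tip_of(p,t)[:1]: print(t,r["centre"],r["conf"],R.T@(atz(p,r["centre"],o["tool_pos"][2]-h)-o["tool_pos"]))
for n in("top","scene"):
    p=capture(n)
    for r in tip_of(p,"grinder_lid")[:1]: print(n,r["conf"],R.T@(atz(p,r["centre"],o["tool_pos"][2]-221)-o["tool_pos"]))
E
```

```text
shift [-0.421  -0.0799  0.0191] dist 0.42892887656231193 curyaw 1.854792604616085 spin -0.003983048757876029 q6 -0.08369491327377865 t 7.9
grinder_lid [260.5, 215.8] 0.72 [ -2.8645   2.5597 221.0029]
lid_grip [257.5, 245.0] 0.61 [ -1.135   -0.1111 168.0002]
top 0.71 [  0.4621  -3.2211 220.9971]
scene 0.74 [ -7.3026   7.3246 221.0079]
```

```bash
python3 -m inch '[[-0.02,-0.004,0,0,0.05],[-0.05,-0.0095,0,0,0.05],[-0.09,-0.017,0,0,0.05],[-0.13,-0.025,0,0,0.05],[-0.17,-0.032,0,0,0.05],[-0.21,-0.04,0,0,0.05],[-0.25,-0.048,0,0,0.05],[-0.29,-0.055,0,0,0.05]]'|head -2
python3 -m inch '[[-0.04,-0.008,0,0,0.05],[-0.08,-0.015,0,0,0.05],[-0.11,-0.021,0.01,0,0.05],[-0.125,-0.024,0.019,0,0.05],[-0.1295,-0.025,0.019,0,0.05],[-0.1295,-0.025,0.019,0,0.05],[-0.1295,-0.025,0.019,0,0.05]]'
python3 - <<'E'
from look import *
p=capture("wrist");save(p,"w5.png");o=get_obs();R=Ro.from_euler("xyz",o["tcp_rot"]).as_matrix()
print(o["tool_pos"])
for n in("wrist","scene","top"):
    q=p if n=="wrist" else capture(n)
    for t,h in(("grinder_lid",o["tool_pos"][2]-221),("lid_grip",o["tool_pos"][2]-168),("grinder",0),("run_button_top",112)):
        for r in tip_of(q,t)[:1]: print(n,t,r["centre"],round(r["conf"],2),atz(q,r["centre"],h))
    if n=="scene": cv2.imwrite("pics/s5.png",cv2.resize(q["color"][90:230,90:270,::-1],(720,560)))
E
```

```text
time: 8.92
tool_pos: [565.3, -108.9, 401.1]
time: 9.5
tool_pos: [578.0, -236.9, 382.6]
tcp_rot: [-3.141, -0.001, 1.856]
contact_force: [0.5, 0.6, -0.4]
grip_width: 19.7
finger_force: 30.0
[ 578.0955 -236.5143  383.1279]
wrist grinder_lid [258.1, 216.7] 0.65 [ 577.8669 -239.2483  162.1279]
wrist lid_grip [256.2, 245.7] 0.76 [ 575.9794 -237.4317  215.1279]
wrist run_button_top [186.7, 132.3] 0.68 [ 501.6669 -199.73    112.    ]
scene grinder_lid [170.0, 156.7] 0.61 [ 591.8276 -238.501   162.1279]
scene lid_grip [169.9, 135.0] 0.86 [ 566.9292 -240.5894  215.1279]
scene grinder [180.9, 195.6] 0.76 [ 580.7057 -237.7811    0.    ]
scene run_button_top [196.5, 150.2] 0.48 [ 493.0953 -209.0141  112.    ]
top grinder_lid [322.6, 208.2] 0.43 [ 584.6411 -241.3408  162.1279]
top lid_grip [321.8, 208.3] 0.48 [ 580.6093 -231.1439  215.1279]
top grinder [316.9, 214.5] 0.54 [ 574.8245 -245.8961    0.    ]
```

View pics/s5.png

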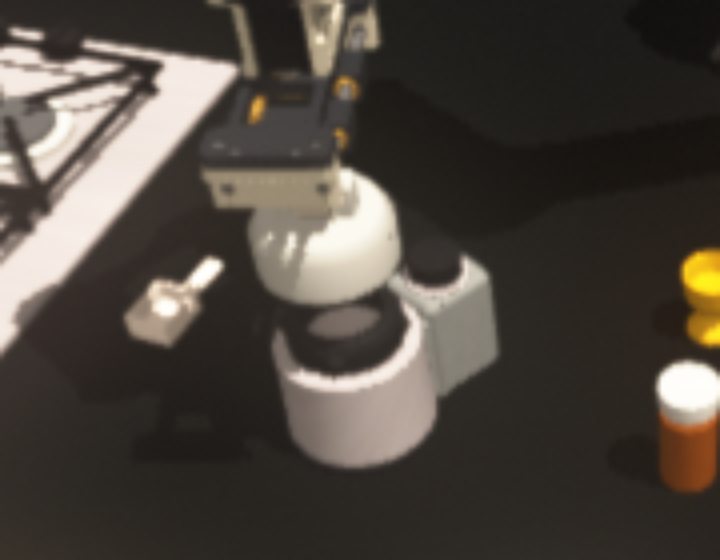

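The scene crop shows the lid held level directly over the collar, with the button clear to its right. I descend stepwise and watch the forces.

```bash
python3 -m inch '[[-0.001,0,0.02,0,0.05],[-0.001,0,0.04,0,0.05],[-0.001,0,0.05,0,0.05],[-0.001,0,0.055,0,0.05],[-0.001,0,0.055,0,0.05],[-0.001,0,0.055,0,0.05]]'
python3 -m inch '[[0,0,0.003,0,0.05],[0,0,0.006,0,0.05],[0,0,0.009,0,0.05],[0,0,0.009,0,0.05],[0,0,0.009,0,0.05]]'
```

```text
time: 10.75
tool_pos: [578.4, -239.3, 328.3]
tcp_rot: [3.141, 0.001, 1.855]
contact_force: [0.7, 0.0, -1.1]
grip_width: 19.9
finger_force: 30.0
time: 11.17
tool_pos: [578.5, -239.9, 322.1]
tcp_rot: [3.138, 0.005, 1.855]
contact_force: [-2.3, -1.3, 8.7]
grip_width: 19.9
finger_force: 30.0
```

```bash
python3 -m inch '[[0,0,0.003,0,0.05],[0,0,0.006,0,0.05],[0,0,0.009,0,0.05],[0,0,0.011,0,0.05],[0,0,0.011,0,0.05],[0,0,0.011,0,0.05]]'
```

```text
time: 11.67
tool_pos: [578.3, -239.5, 309.5]
tcp_rot: [3.14, 0.003, 1.855]
contact_force: [-1.2, -0.9, 6.2]
grip_width: 20.1
finger_force: 29.9
```

```bash
python3 -m inch '[[0,0,0.003,0,0.05],[0,0,0.005,0,0.05],[0,0,0.007,0,0.05],[0,0,0.007,0,0.05],[0,0,0.007,0,0.05]]'
```

```text
time: 12.08
tool_pos: [577.6, -238.1, 305.7]
tcp_rot: [3.14, 0.001, 1.855]
contact_force: [-12.4, 7.9, 28.2]
grip_width: 20.0
finger_force: 30.0
```

Contact is firm at TCP z = 305.7, the expected seated height. I release, back off and check.

```bash
python3 -m inch '[[0,0,-0.003,0,0.05],[0,0,-0.003,0,0.35],[0,0,-0.003,0,0.35],[0,0,-0.003,0,0.35],[0,0,-0.003,0,0.35]]'
python3 -m inch '[[0,0,-0.015,0,0.35],[0,0,-0.05,0,0.35],[-0.03,0,-0.09,0,0.35],[-0.06,0,-0.12,0,0.2],[-0.09,0,-0.12,0,0],[-0.1,0,-0.12,0,0],[-0.1,0,-0.12,0,0]]'
python3 - <<'E'
from look import *
p=look(["grinder_lid","lid_grip","run_button_top","grinder"],"b1");q=capture("scene")
cv2.imwrite("pics/s6.png",np.hstack([cv2.resize(p["color"],(400,300)),cv2.resize(q["color"][100:220,100:260],(400,300))])[:,:,::-1])
u=tip_of(p,"lid_grip")
if u: print("grip@138",atz(p,u[0]["centre"],138))
u=tip_of(p,"run_button_top")
if u: print("btn@112",atz(p,u[0]["centre"],112))
o=get_obs();print(o["tool_pos"],o["grip_width"])
E
```

```text
time: 12.5
tool_pos: [578.4, -239.3, 303.5]
tcp_rot: [3.141, 0.0, 1.855]
contact_force: [-0.5, -0.9, 0.5]
grip_width: 31.3
finger_force: 0.5
time: 13.08
tool_pos: [606.1, -338.2, 423.1]
tcp_rot: [3.141, 0.001, 1.852]
contact_force: [-0.0, 1.0, -0.4]
grip_width: 9.9
finger_force: 0.0
grinder_lid [258.0, 83.1] 0.98
lid_grip [255.4, 74.4] 0.56
grip@138 [ 574.2691 -238.1667  138.    ]
[ 606.2561 -334.1912  423.8643] 0.661794055232853
```

View pics/s6.png

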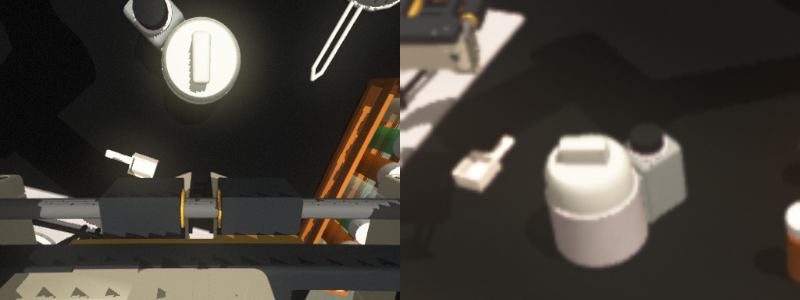

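The wrist and scene crops show the lid sitting flush and level on the body, and the button is free. Next I go above the button, turned so the closing axis is tangential.

```bash
python3 - <<'E'
from look import *
go([503,-200,380],np.radians(152.5))
E
```

```text
shift [ 0.1578 -0.0613  0.0439] dist 0.17490905887172487 curyaw 1.8558810765124136 spin -0.8057460327789387 q6 -0.8994621769786282 t 13.4833
```

```bash
python3 -m inch '[[0.158,-0.061,0.0,-0.806,0],[0.158,-0.061,0.0,-0.806,0],[0.158,-0.061,0.0,-0.806,0],[0.158,-0.061,0.02,-0.806,0],[0.158,-0.061,0.044,-0.806,0],[0.158,-0.061,0.044,-0.806,0],[0.158,-0.061,0.044,-0.806,0],[0.158,-0.061,0.044,-0.806,0]]'
python3 - <<'E'
from look import *
for n in("wrist","top","scene"):
    p=capture(n)
    for t,h in(("run_button_top",112),("lid_grip",138)):
        for r in tip_of(p,t)[:1]: print(n,t,r["centre"],round(r["conf"],2),atz(p,r["centre"],h))
    if n=="wrist": save(p,"w7.png")
go([503,-200,298],np.radians(152.5))
E
```

```text
time: 14.15
tool_pos: [503.1, -199.8, 379.9]
tcp_rot: [-3.142, 0.0, 2.664]
contact_force: [0.4, 0.4, 0.3]
grip_width: 0.5
finger_force: 0.0
wrist run_button_top [261.7, 197.7] 0.92 [ 505.5215 -196.7916  112.    ]
wrist lid_grip [257.0, 292.2] 0.63 [ 575.9665 -238.1206  138.    ]
top run_button_top [316.3, 210.0] 0.46 [ 582.5403 -228.9136  112.    ]
top lid_grip [320.6, 212.3] 0.5 [ 573.6368 -238.572   138.    ]
scene run_button_top [420.3, 223.9] 0.72 [604.7375 413.6816 112.    ]
scene lid_grip [173.0, 159.7] 0.57 [ 576.4487 -241.0803  138.    ]
shift [0.0006 0.0004 0.0817] dist 0.08173360599575334 curyaw 2.6602246507796394 spin -0.0014024585117131672 q6 -1.610168736573312 t 14.6
```

View pics/w7.png

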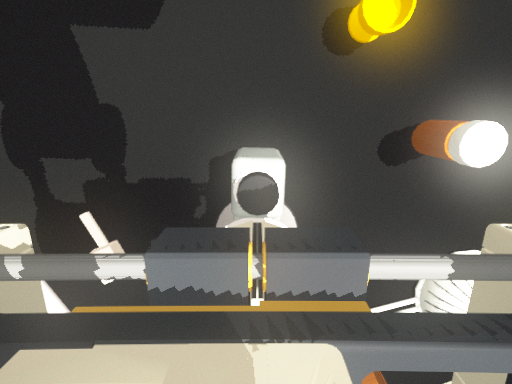

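The button is at (258,193), in line with the closed fingers (column 257). I descend to just above it, then go slowly.

```bash
python3 -m inch '[[0,0,0.04,0,0],[0,0,0.07,0,0],[0,0,0.08,0,0],[0,0,0.082,0,0],[0,0,0.082,0,0]]'
python3 -m inch '[[0,0,0.003,0,0],[0,0,0.006,0,0],[0,0,0.008,0,0],[0,0,0.009,0,0],[0,0,0.009,0,0],[0,0,0.009,0,0]]'
```

```text
time: 15.02
tool_pos: [503.6, -200.8, 298.0]
tcp_rot: [-3.142, -0.0, 2.661]
contact_force: [-0.3, -0.3, 0.8]
grip_width: 0.3
finger_force: 0.0
time: 15.52
tool_pos: [503.6, -200.7, 289.4]
tcp_rot: [-3.141, 0.002, 2.661]
contact_force: [0.5, -0.4, 2.9]
grip_width: 0.9
finger_force: 1.6
```

```bash
python3 -m inch '[[0,0,0.002,0,0],[0,0,0.004,0,0],[0,0,0.006,0,0],[0,0,0.007,0,0],[0,0,0.007,0,0],[0,0,0.007,0,0]]'
python3 -c "
from h import *
for _ in range(6): capture('wrist');o=get_obs();print(o['time'],o['tool_pos'][2],o['contact_force'])"
```

```text
time: 16.02
tool_pos: [503.6, -200.7, 282.1]
tcp_rot: [-3.141, 0.002, 2.661]
contact_force: [0.8, -0.3, 5.9]
grip_width: 0.4
finger_force: 3.0
16.0667 282.08060837103153 [ 0.4318 -0.2559  5.7402]
16.1167 282.1159197802341 [1.0309 0.8406 5.9455]
16.1667 282.1250872133962 [0.8603 0.2356 6.0539]
16.2167 282.11413478732305 [ 1.521  -0.2549  6.1992]
16.2667 282.1265014629745 [1.0303 0.0039 5.1414]
16.3167 282.12417410511193 [ 0.7562 -0.6076  5.2145]
```

Force is about 5.7 N and z about 7.5 mm below first contact, so this is half press. I hold it.

```bash
python3 -m inch '[[0,0,0,0,0],[0,0,0,0,0],[0,0,0,0,0],[0,0,0,0,0],[0,0,0,0,0],[0,0,0,0,0],[0,0,0,0,0],[0,0,0,0,0]]'|head -4
python3 -m inch '[[0,0,0,0,0],[0,0,0,0,0],[0,0,0,0,0],[0,0,0,0,0],[0,0,0,0,0],[0,0,0,0,0],[0,0,0,0,0],[0,0,0,0,0]]'|head -4
python3 -m inch '[[0,0,0,0,0],[0,0,0,0,0],[0,0,0,0,0],[0,0,0,0,0],[0,0,0,0,0],[0,0,0,0,0],[0,0,0,0,0],[0,0,0,0,0]]'|head -4
python3 -m inch '[[0,0,0,0,0],[0,0,0,0,0],[0,0,0,0,0],[0,0,0,0,0],[0,0,0,0,0],[0,0,0,0,0],[0,0,0,0,0],[0,0,0,0,0]]'|head -4
python3 -m inch '[[0,0,0,0,0],[0,0,0,0,0],[0,0,0,0,0],[0,0,0,0,0],[0,0,0,0,0],[0,0,0,0,0],[0,0,0,0,0],[0,0,0,0,0]]'|head -4
python3 -c "
from h import *
p=capture('scene');cv2.imwrite('pics/s8.png',cv2.resize(p['color'][100:220,100:260,::-1],(640,480)))"
```

```text
time: 16.98
tool_pos: [503.6, -200.7, 282.1]
tcp_rot: [-3.141, 0.002, 2.661]
contact_force: [0.9, -1.6, 5.3]
time: 17.65
tool_pos: [503.6, -200.7, 282.1]
tcp_rot: [-3.141, 0.002, 2.661]
contact_force: [-0.2, -0.7, 6.0]
time: 18.32
tool_pos: [503.6, -200.7, 282.1]
tcp_rot: [-3.141, 0.002, 2.661]
contact_force: [0.2, -1.0, 5.7]
time: 18.98
tool_pos: [503.6, -200.7, 282.1]
tcp_rot: [-3.141, 0.002, 2.661]
contact_force: [0.2, 0.4, 6.6]
time: 19.65
tool_pos: [503.6, -200.7, 282.1]
tcp_rot: [-3.141, 0.002, 2.661]
contact_force: [1.0, -0.3, 6.8]
```

View pics/s8.png

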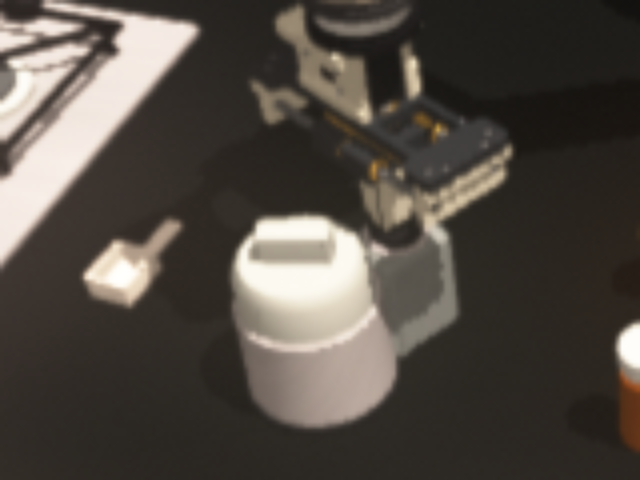

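The final picture shows the lid seated level, its rim line at about (315,340), and the fingertips on the button at (400,235). I'm handing the job in.

```bash
python3 -c "
from plant import *
print(close_job())"
```

```text
the job is handed in; nothing more can be done
None
```

I handed the job in with the lid seated level on the ledge and the fingertips still holding the run button at about half press (roughly 7 mm, about 6 N), after holding it for over 3 s; the judge's verdict was not returned.

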